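Find the rattling check-weight case and show it to the scanner

TASK

In one of the three sealed check-weight cases the 200 g weight has come out of its nest: lift and shake the cases one at a time, gripping them gently because their thin walls crack, to find the one that rattles. Set those that stay silent back down softly and upright where they stood, and leave the other things on the bench alone. Finish holding the rattling case still and level in the air in front of the code scanner, its bar-code label squarely facing the scanner's window about 8 cm away; do not put it down or let go.

Things in the scene. Friction and masses are not known exactly. Their poses are not given: they have to be found in the camera images.
- case_1: sealed blue case, grey lid, 64 x 64 x 60 mm tall, 0.28 to 0.37 kg; any of the three may be the loose one. Origin: centre of the underside, z up, +x to the white label's face (red seal behind). Grip across the bare +y and -y faces: 25 N per finger holds it even when shaken, over 45 N cracks it. A loose weight (200 g, 28 mm thick) slides 30 mm wall to wall from about 0.2 rad of tilt or 2 m/s2
- case_2: sealed blue case, grey lid, 64 x 64 x 60 mm tall, 0.28 to 0.37 kg; any of the three may be the loose one. Origin: centre of the underside, z up, +x to the white label's face (red seal behind). Grip across the bare +y and -y faces: 25 N per finger holds it even when shaken, over 45 N cracks it. A loose weight (200 g, 28 mm thick) slides 30 mm wall to wall from about 0.2 rad of tilt or 2 m/s2
- case_3: sealed blue case, grey lid, 64 x 64 x 60 mm tall, 0.28 to 0.37 kg; any of the three may be the loose one. Origin: centre of the underside, z up, +x to the white label's face (red seal behind). Grip across the bare +y and -y faces: 25 N per finger holds it even when shaken, over 45 N cracks it. A loose weight (200 g, 28 mm thick) slides 30 mm wall to wall from about 0.2 rad of tilt or 2 m/s2
- case_1_label (a point): centre of the bar-code label on case_1: on its +x face, 32 mm from the case's axis and 21 mm above its underside; axes as the case, +x points out of the label
- case_2_label (a point): centre of the bar-code label on case_2: on its +x face, 32 mm from the case's axis and 21 mm above its underside; axes as the case, +x points out of the label
- case_3_label (a point): centre of the bar-code label on case_3: on its +x face, 32 mm from the case's axis and 21 mm above its underside; axes as the case, +x points out of the label
- scanner: hands-free code scanner standing on the bench, 100 x 86 mm foot, white head, 193 mm tall; fixed, but it stands elsewhere in each run. Origin: centre of the underside; its front with the dark red window looks along its own -x, towards the robot's side; z up
- scanner_window (a point): centre of the scanner's window, 137 mm above the bench and 31 mm in front (-x) of the scanner's axis; axes as the scanner, so the window looks along -x of this frame. The label is read when it faces the window from 30 to 130 mm away, 80 mm being best
- buffer_pink: small closed bottle with pink contents and white cap, 36 mm diameter, 78 mm tall; leave alone. Origin: centre of the underside
- buffer_green: small closed bottle with green contents and white cap, 36 mm diameter, 78 mm tall; leave alone. Origin: centre of the underside
- beaker: empty clear plastic beaker, 52 mm diameter, 65 mm tall; leave alone. Origin: centre of the underside
- milk_1: cream-coloured sample bottle with orange cap, 72 mm diameter, 215 mm tall; leave alone. Origin: centre of the underside
- milk_2: cream-coloured sample bottle with blue cap, 72 mm diameter, 215 mm tall; leave alone. Origin: centre of the underside
- marker: white marker pen with green cap lying on the bench, 130 mm long, 17 mm high; leave alone. Origin: at bench height under its middle, x along it

How it is judged:
On the way:
1. the case with the loose weight is off the bench and the weight inside has slid from the middle to a wall (((distance between loose_weight_c0 and case_1 below 0.055 m and height (world z) of case_1 above 0.02 m and (x of loose_weight_c0 in the frame of case_1 above 0.01 m or x of loose_weight_c0 in the frame of case_1 below -0.01 m or y of loose_weight_c0 in the frame of case_1 above 0.01 m or y of loose_weight_c0 in the frame of case_1 below -0.01 m)) or (distance between loose_weight_c0 and case_2 below 0.055 m and height (world z) of case_2 above 0.02 m and (x of loose_weight_c0 in the frame of case_2 above 0.01 m or x of loose_weight_c0 in the frame of case_2 below -0.01 m or y of loose_weight_c0 in the frame of case_2 above 0.01 m or y of loose_weight_c0 in the frame of case_2 below -0.01 m)) or (distance between loose_weight_c0 and case_3 below 0.055 m and height (world z) of case_3 above 0.02 m and (x of loose_weight_c0 in the frame of case_3 above 0.01 m or x of loose_weight_c0 in the frame of case_3 below -0.01 m or y of loose_weight_c0 in the frame of case_3 above 0.01 m or y of loose_weight_c0 in the frame of case_3 below -0.01 m)))).
At the end, for the whole second after the job is handed in: The rattling case is held still (30 mm/s) and level (0.25 rad) by the fingers alone, label 30-130 mm from the scanner window, within 35 mm sideways and in height, facing it within 0.35 rad; the other two stand upright on the bench, released, at rest, within 50 mm of their starts (((distance between loose_weight_c0 and case_1 below 0.055 m and x of scanner_window in the frame of case_1_label between 0.03 and 0.13 m and y of scanner_window in the frame of case_1_label between -0.035 and 0.035 m and z of scanner_window in the frame of case_1_label between -0.035 and 0.035 m and angle between the x axis of case_1 and the x axis of scanner, either way round below 0.35 rad and angle between case_1's own z axis and vertical below 0.25 rad and linear speed of case_1 below 0.03 m/s and contact force between the fingers and case_1 above 2 N and height (world z) of case_1 above 0.06 m and contact force between case_1 and scanner below 0.3 N) or (distance between loose_weight_c0 and case_2 below 0.055 m and x of scanner_window in the frame of case_2_label between 0.03 and 0.13 m and y of scanner_window in the frame of case_2_label between -0.035 and 0.035 m and z of scanner_window in the frame of case_2_label between -0.035 and 0.035 m and angle between the x axis of case_2 and the x axis of scanner, either way round below 0.35 rad and angle between case_2's own z axis and vertical below 0.25 rad and linear speed of case_2 below 0.03 m/s and contact force between the fingers and case_2 above 2 N and height (world z) of case_2 above 0.06 m and contact force between case_2 and scanner below 0.3 N) or (distance between loose_weight_c0 and case_3 below 0.055 m and x of scanner_window in the frame of case_3_label between 0.03 and 0.13 m and y of scanner_window in the frame of case_3_label between -0.035 and 0.035 m and z of scanner_window in the frame of case_3_label between -0.035 and 0.035 m and angle between the x axis of case_3 and the x axis of scanner, either way round below 0.35 rad and angle between case_3's own z axis and vertical below 0.25 rad and linear speed of case_3 below 0.03 m/s and contact force between the fingers and case_3 above 2 N and height (world z) of case_3 above 0.06 m and contact force between case_3 and scanner below 0.3 N)) and (height (world z) of case_1 above 0.06 m or (distance of case_1 from where it was at the start of the episode below 0.05 m and height (world z) of case_1 below 0.006 m and angle between case_1's own z axis and vertical below 0.1 rad and linear speed of case_1 below 0.03 m/s)) and (height (world z) of case_2 above 0.06 m or (distance of case_2 from where it was at the start of the episode below 0.05 m and height (world z) of case_2 below 0.006 m and angle between case_2's own z axis and vertical below 0.1 rad and linear speed of case_2 below 0.03 m/s)) and (height (world z) of case_3 above 0.06 m or (distance of case_3 from where it was at the start of the episode below 0.05 m and height (world z) of case_3 below 0.006 m and angle between case_3's own z axis and vertical below 0.1 rad and linear speed of case_3 below 0.03 m/s))); the arm keeps its last pose, push and grip.
It fails at once if a case is squeezed too hard (over 100 N) (contact force between the fingers and case_1 above 100 N or contact force between the fingers and case_2 above 100 N or contact force between the fingers and case_3 above 100 N).
It fails at once if a case falls free of the fingers (faster than 0.45 m/s, a drop of over 1 cm) ((contact force between the fingers and case_1 below 0.1 N and linear speed of case_1 above 0.45 m/s) or (contact force between the fingers and case_2 below 0.1 N and linear speed of case_2 above 0.45 m/s) or (contact force between the fingers and case_3 below 0.1 N and linear speed of case_3 above 0.45 m/s)).
It fails at once if a case is banged or pressed on the bench with over 80 N (contact force between any of case_1, case_2, case_3 and table_c0 above 80 N).
It fails at once if one of the bottles, the beaker or the marker is moved by over 20 mm (distance of any of buffer_pink, buffer_green, beaker, milk_1, milk_2, marker from where it was at the start of the episode above 0.02 m).
It also fails if it takes over 70 s, if anything falls off the work surface, if the arm or the gripper's body presses on something with over 40 N, if the wrist force passes 120 N, or if a joint passes its speed limit or range.

ROBOT

A 7-joint arm with a two-finger parallel gripper is mounted at the origin on the work surface. World frame = base frame: x ahead of the robot, y to its left, z up, the work surface at z = 0. Lengths are in m, angles in rad, forces in N, time in s.
With the tool pointing down it reaches from about 0.4 to 0.85 m from the base axis. Payload 10.4 kg.
Tool frame: the origin (TCP) lies on the centre line of the jaws, within the pads' length; the fingertips stand 11 mm ahead of it and the grasp point (between the pads) lies 8 mm behind it (tip_reach is the distance from the TCP to the fingertips, in m); z points along the fingers, y is the line along which they close (so a half turn about z gives the same grasp; the last joint's range is limited). The gripper opens to 85 mm and grips with 20 to 120 N. Pads are 22 mm wide; open, the fingers measure 114 mm over their backs; the gripper's body (76 mm by 85 mm) begins 54 mm behind the grasp point. The pads swing forward as they close: fully open they stand 13 mm farther back than shut.
Start: joints at [-0.023, 0.332, -0.065, 1.46, 0.022, 1.35, -0.088], TCP at [0.625, 0, 0.211] pointing down, gripper open.
Joint ranges: [-2.6, 2.6], [-0.5, 2.12], [-1.47, 1.34], [0.16, 2.42], [-1.27, 4.41], [0.06, 2.06], [-2.6, 2.6]. Speed limits (rad/s): [2.22, 2.22, 2.79, 2.79, 3.14, 3.14, 3.14].

INTERFACE

Orientations are given as a unit quaternion [x, y, z, w].
In Python, from workcell import get_obs, camera, hand_in, tip_reach gives the robot as it stands. The module is installed in compiled form; this text tells all that it offers.
- The arm moves only by the tool move_arm, never from a script. Its argument "plan" is a list of rows, each an object with "delta_pos": the shift along the tool's x, y, z in fractions of the full range, 1 being 0.3 m, a list of three; "turn": the turn, a rotation vector about the tool's x, y, z in normalised numbers (1 is pi/2 rad), a list of three; "fingers": the closure, from 0 (fully open) to 1 (shut). A call has 1 to 12 rows; each row is the pose to reach, as a shift and turn from the pose commanded when the call began, along the tool's axes at that moment; what a row does not reach only later rows make up. A row lasts 1/8 s, in which the tool goes at most 62.5 mm and 10.7 degrees, less where a joint would pass 70% of its speed; a pose out of reach is approached as far as the arm can. No shift or turn number may pass 1 either way. A call with a gripper value outside its range is refused whole. The fingers move at their own pace and stop on an object; "force" is the grip in N (left out, the last holds). Time passes only in rows, so rows that repeat a pose let the fingers close. It gives the time, the measured TCP pose, the force, the opening and the grip force at its end, in the units of the state.
- get_obs(): the state, without advancing time (a new reading comes with each control period).
- camera(name): name is "scene" or "side" or "wrist"; returns a dict with "color" (420x560x3 uint8, red, green, blue), "range_z" (420x560 float32, m along the optical axis (not along the pixel's ray), 0 where there is no reading), "fx", "fy", "cx", "cy" (pixels), "k1" (the pictures are not rectified: a ray, as slopes to the right and down, at radius r is drawn at 1 + k1 r^2 times it, then the intrinsics apply), "R" (3x3) and "t" (3): a world point X has camera coordinates R X + t; the wrist camera has in their place "tool_from_camera" (4x4, takes a point from camera to tool coordinates, whose origin is the TCP and whose axes are the flange's). Camera axes: x right, y down, z forward; pixel columns grow to the right and rows downward; lengths in m; the calibration is good to about 2 mm. A picture is of the moment at which its call begins: read the wrist's pose just before it.
- hand_in(): hands the job in; it is judged then, once.
The state is a dict: "clock": time; "joint_pos": joint angles; "joint_velocities": joint speeds; "tau": joint torques, N m; "position": TCP position; "ee_rot": TCP orientation; "ft_force": force on the tool from outside, world axes, zero at the start; "torque": the same for the moment, N m; "grip_width": opening from 0.0 (shut) to 1.0 (fully open); "grasp_force": force on a finger pad.
Only numpy, scipy, OpenCV 4.12 (cv2) and the standard library are available. Lean on these libraries where they do the work, as an engineer would, in place of code of your own. Each camera call takes 0.05 s, during which the arm holds its last target. There are 200 camera calls.

## Working session

There is one attempt and no reset: what is moved stays moved. The work goes in short steps, Python scripts to look and compute and a tool call to move; the robot and the scene stay as the last step left them, time stands still between calls to the robot, and variables do not carry over. Pictures are saved under pics/ and viewed, at most 10 in all, crops included, and the job is handed in when it is done.

Besides the shell and the picture viewer there is one more tool, called after "Emit:" by a JSON object that holds its "fn" and its "kwargs", one argument or row to a line. move_arm: Moves the arm, as the interface text tells. Its arguments: {"type":"object","properties":{"plan":{"type":"array","items":{"type":"object","properties":{"delta_pos":{"type":"array","items":{"type":"number"}},"turn":{"type":"array","items":{"type":"number"}},"fingers":{"type":"number"}}}},"force":{"type":"number"}},"required":["plan"]}

```bash
mkdir -p pics
cat > h.py <<'E'
import numpy as np, cv2, pickle
from workcell import get_obs, camera
def snap(n):
    o=get_obs(); c=camera(n); c['o']=o
    pickle.dump(c,open(f'{n}.pkl','wb')); return c
def ray(c,u,v):
    K=np.array([[c['fx'],0,c['cx']],[0,c['fy'],c['cy']],[0,0,1.]])
    p=cv2.undistortPoints(np.array([[[u,v]]],float),K,np.array([c['k1'],0,0,0.]))[0,0]
    return np.array([p[0],p[1],1.])
def pose(c):
    from scipy.spatial.transform import Rotation as Ro
    if 'R' in c: R=np.array(c['R']);return R.T,-R.T@np.array(c['t'])
    T=np.array(c['tool_from_camera']);W=np.eye(4);W[:3,:3]=Ro.from_quat(c['o']['ee_rot']).as_matrix();W[:3,3]=c['o']['position']
    M=W@T;return M[:3,:3],M[:3,3]
def onplane(c,u,v,z):
    R,o=pose(c);d=R@ray(c,u,v);return o+d*(z-o[2])/d[2]
def cloud(c):
    R,o=pose(c);h,w=c['range_z'].shape
    K=np.array([[c['fx'],0,c['cx']],[0,c['fy'],c['cy']],[0,0,1.]])
    vv,uu=np.mgrid[:h,:w];p=cv2.undistortPoints(np.stack([uu,vv],-1).reshape(-1,1,2).astype(float),K,np.array([c['k1'],0,0,0.]))[:,0]
    P=np.c_[p,np.ones(len(p))]*c['range_z'].reshape(-1,1);W=P@R.T+o;W[c['range_z'].ravel()==0]=np.nan
    return W.reshape(h,w,3)
E
python3 - <<'E'
from h import *
for n in['scene','side','wrist']:
    c=snap(n);cv2.imwrite(f'pics/{n}.png',c['color'][...,::-1]);print(n,pose(c)[1],pose(c)[0][:,2],c['fx'],c['k1'])
o=get_obs();print(o)
E
```

```text
scene [ 1.10927678 -0.45520435  1.2799964 ] [-0.36725763  0.36539231 -0.85534221] 455.70943483908326 -0.1411149337592153
side [ 0.47958093 -0.76756899  0.78907455] [ 0.13809319  0.75515807 -0.64083271] 450.6824872968817 -0.09609928175650477
wrist [0.62405815 0.07321697 0.37239448] [-0.00231718 -0.28925167 -0.95725028] 377.8392429845942 -0.08379367799572865
{'clock': 0.15, 'joint_pos': array([-0.02258241,  0.33271317, -0.06470219,  1.46073306,  0.02158703,
        1.34994142, -0.08851259]), 'joint_velocities': array([-0.00013025, -0.00237879,  0.00169605, -0.00100797,  0.00090408,
        0.00023639,  0.0005597 ]), 'tau': array([ 1.13752249e-03, -6.25829744e+01,  4.95374459e-02, -3.91853535e+01,
        1.63436425e-02,  7.44175835e-03, -2.63868424e-05]), 'position': array([ 6.24685359e-01, -6.96101495e-06,  2.10514502e-01]), 'ee_rot': array([ 7.07111754e-01,  7.07101594e-01, -4.01415461e-04, -3.76218401e-04]), 'ft_force': array([-0.37994692, -0.41859111,  0.04305854]), 'torque': array([-0.03175621,  0.02499505,  0.00857595]), 'grasp_force': 0.0, 'grip_width': 1.0023269528982512}
```

View pics/scene.png

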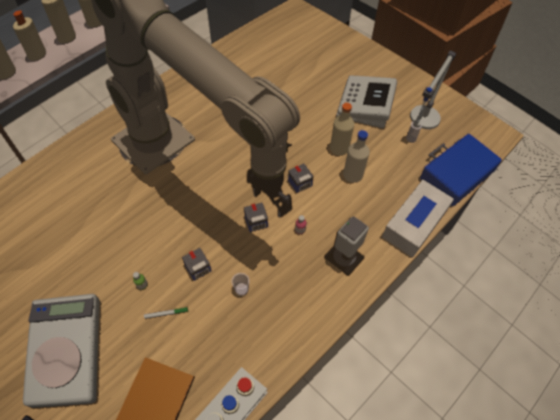

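View pics/side.png

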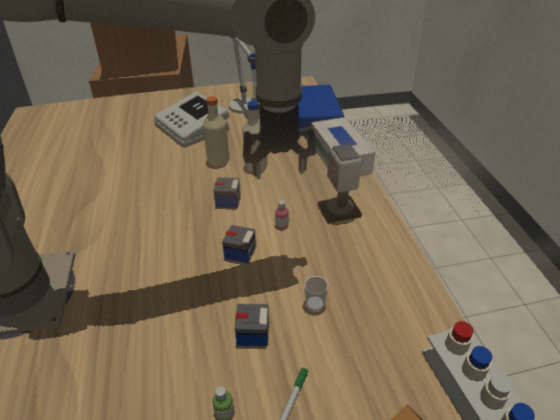

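The scene view shows the cases at (301,178), (257,216) and (197,264), with the scanner at (345,250). The side view shows the cases at (227,192), (239,243) and (252,325), with the scanner at (343,180). In both, the seals face the robot. Next I'll measure them.

Run:
```python
from h import *
for n,seeds in [('scene',[(301,178),(257,216),(197,264),(349,232)]),('side',[(227,192),(239,243),(252,325),(343,155)])]:
    c=pickle.load(open(n+'.pkl','rb'));W=cloud(c);img=c['color']
    hsv=cv2.cvtColor(img,cv2.COLOR_RGB2HSV)
    for i,(u,v) in enumerate(seeds):
        r=45; sl=(slice(v-r,v+r),slice(u-r,u+r))
        P=W[sl].reshape(-1,3);H=hsv[sl].reshape(-1,3)
        if i<3:
            seed=W[v-6:v+6,u-6:u+6].reshape(-1,3);s=np.nanmedian(seed,0)
            near=np.linalg.norm(P[:,:2]-s[:2],axis=1)<.06
            top=near&(P[:,2]>.05)&(P[:,2]<.075)
            rect=cv2.minAreaRect(P[top][:,:2].astype(np.float32)*1000)
            red=top&((H[:,0]<8)|(H[:,0]>172))&(H[:,1]>140)&(H[:,2]>70)
            wh=near&(P[:,2]>.01)&(H[:,1]<60)&(H[:,2]>130)
            print(n,i,'topz',np.median(P[top][:,2]).round(4),np.percentile(P[top],[2,98],axis=0).round(3).tolist(),'rect',np.round(rect[0],1),np.round(rect[1],1),round(rect[2],1),'red',P[red].mean(0).round(3),'wh',P[wh].mean(0).round(3),red.sum(),wh.sum())
        else:
            top=(P[:,2]>.16)&(P[:,2]<.2)
            rect=cv2.minAreaRect(P[top][:,:2].astype(np.float32)*1000)
            print('scanner',np.percentile(P[top],[2,50,98],axis=0).round(3).tolist(),rect)
    # other tall things
    for (nm,uv) in ({'milk1':(342,135),'milk2':(356,158),'pink':(301,220),'beaker':(240,283),'green':(139,280)} if n=='scene' else {'milk1':(217,150),'milk2':(253,140),'pink':(282,214),'beaker':(315,290),'green':(223,400)}).items():
        print(nm,W[uv[1],uv[0]].round(3))
```

```text
scene 0 topz 0.0602 [[0.487, 0.209, 0.051], [0.556, 0.275, 0.067]] rect [519.6 244. ] [65.1 71.8] 75.7 red [0.501 0.252 0.06 ] wh [0.543 0.242 0.062] 22 41
scene 1 topz 0.0599 [[0.495, -0.006, 0.052], [0.565, 0.065, 0.066]] rect [526.9  31.9] [63.9 70.4] 62.1 red [0.509 0.042 0.061] wh [0.547 0.023 0.061] 26 48
scene 2 topz 0.0615 [[0.491, -0.242, 0.053], [0.557, -0.176, 0.067]] rect [ 522.7 -208.3] [65.1 67.8] 77.6 red [ 0.504 -0.205  0.064] wh [ 0.545 -0.214  0.062] 31 59
scanner [[0.789, 0.099, 0.163], [0.822, 0.128, 0.191], [0.849, 0.169, 0.197]] ((816.9549560546875, 135.79891967773438), (64.27275085449219, 78.2026596069336), 3.7332451343536377)
milk1 [0.533 0.434 0.11 ]
milk2 [0.641 0.374 0.135]
pink [0.655 0.106 0.079]
beaker [ 0.653 -0.152  0.009]
green [ 0.456 -0.371  0.057]
side 0 topz 0.0595 [[0.488, 0.206, 0.051], [0.553, 0.272, 0.063]] rect [520.8 242.4] [66.3 65.2] 75.8 red [0.501 0.249 0.06 ] wh [0.543 0.238 0.06 ] 23 39
side 1 topz 0.0595 [[0.492, -0.008, 0.051], [0.565, 0.06, 0.063]] rect [529.3  30.1] [68.3 64.5] 63.1 red [0.511 0.04  0.061] wh [0.549 0.021 0.06 ] 33 69
side 2 topz 0.0592 [[0.491, -0.246, 0.052], [0.556, -0.18, 0.062]] rect [ 523.5 -211.9] [67.3 64.7] 77.6 red [ 0.504 -0.206  0.06 ] wh [ 0.546 -0.216  0.06 ] 61 109
scanner [[0.783, 0.097, 0.162], [0.809, 0.116, 0.185], [0.844, 0.165, 0.195]] ((814.4644165039062, 132.9984130859375), (65.55142211914062, 75.02666473388672), 3.735940456390381)
milk1 [0.511 0.422 0.061]
milk2 [ 0.572 -0.006  0.336]
pink [0.648 0.096 0.05 ]
beaker [ 0.673 -0.145  0.026]
green [ 0.449 -0.378  0.058]
```

View pics/wrist.png

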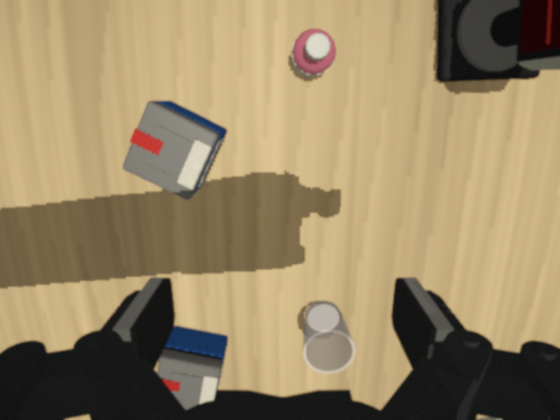

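The wrist view shows case B (middle) at (175,148), its red seal at (147,141) and white label at (195,163), plus the scanner at upper right. Scene and side agree within about 2 mm. B is at (0.528, 0.031) with yaw -0.48, A at (0.520, 0.243) with -0.25, and C at (0.523, -0.211) with -0.22. I'll try B first.

The manual's scale: shifts go in shares of 0.3 m and turns go in shares of pi/2 rad. Converting my numbers, -0.097 m / 0.3 = -0.3233, 0.031 m / 0.3 = 0.1033, -1.09 rad / 1.5708 = -0.6939.

Emit:
{"fn": "move_arm", "kwargs": {
  "plan": [
    {"delta_pos": [0.0267,-0.0833,0],"turn": [0,0,-0.0955],"fingers": 0},
    {"delta_pos": [0.0533,-0.1667,0.0333],"turn": [0,0,-0.191],"fingers": 0},
    {"delta_pos": [0.08,-0.25,0.0667],"turn": [0,0,-0.2865],"fingers": 0},
    {"delta_pos": [0.1033,-0.3233,0.1],"turn": [0,0,-0.382],"fingers": 0},
    {"delta_pos": [0.1033,-0.3233,0.1333],"turn": [0,0,-0.4775],"fingers": 0},
    {"delta_pos": [0.1033,-0.3233,0.1667],"turn": [0,0,-0.573],"fingers": 0},
    {"delta_pos": [0.1033,-0.3233,0.2],"turn": [0,0,-0.6685],"fingers": 0},
    {"delta_pos": [0.1033,-0.3233,0.2333],"turn": [0,0,-0.6939],"fingers": 0},
    {"delta_pos": [0.1033,-0.3233,0.2333],"turn": [0,0,-0.6939],"fingers": 0},
    {"delta_pos": [0.1033,-0.3233,0.2333],"turn": [0,0,-0.6939],"fingers": 0}
  ],
  "force": 28
}}

```text
clock: 1.4
position: [0.5281, 0.031, 0.1414]
ee_rot: [0.239, 0.971, 0.0, 0.0]
ft_force: [-0.1, -0.8, 0.2]
grip_width: 0.997
grasp_force: 0.0
```

Run:
```python
from h import *
c=snap('wrist');cv2.imwrite('pics/w2.png',c['color'][...,::-1])
o=c['o'];print(o['position'],o['ee_rot'],o['joint_pos'])
from scipy.spatial.transform import Rotation as R
print(R.from_quat(o['ee_rot']).as_matrix().round(3))
W=cloud(c);P=W.reshape(-1,3);near=(np.linalg.norm(P[:,:2]-[.528,.031],axis=1)<.055)&(P[:,2]>.052)&(P[:,2]<.068)
print(near.sum(),P[near].mean(0),cv2.minAreaRect((P[near][:,:2]*1000).astype(np.float32)))
```

```text
[0.52812438 0.0310219  0.14142824] [2.38629572e-01 9.71110658e-01 7.01209670e-05 1.09975379e-04] [ 0.03903639  0.18392327 -0.20397706  1.79709771  0.04029711  1.16433932
  0.91136532]
[[-0.886  0.463  0.   ]
 [ 0.463  0.886  0.   ]
 [-0.     0.    -1.   ]]
8498 [0.52523144 0.03231919 0.05931529] ((526.8141479492188, 31.492313385009766), (64.3283462524414, 64.34940338134766), 62.57391357421875)
```

View pics/w2.png

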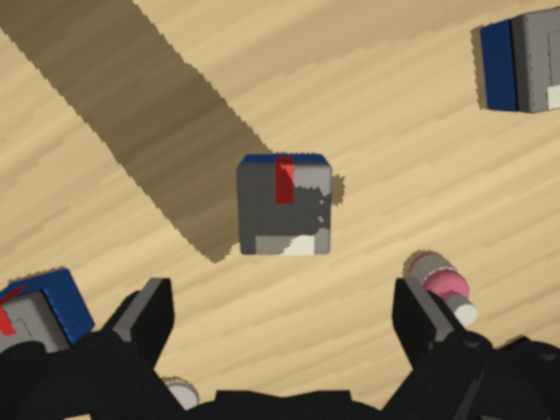

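The wrist view shows case B square between the fingers (lid at (240-330, 155-255)). Its centre measures (0.527, 0.031) with the top at 0.059, so I'll go down and grip.

Scaled: 0.114 m / 0.3 = 0.38, 0.09 m / 0.3 = 0.3.

Emit:
{"fn": "move_arm", "kwargs": {
  "plan": [
    {"delta_pos": [0,0,0.1],"turn": [0,0,0],"fingers": 0},
    {"delta_pos": [0,0,0.2],"turn": [0,0,0],"fingers": 0},
    {"delta_pos": [0,0,0.3],"turn": [0,0,0],"fingers": 0},
    {"delta_pos": [0,0,0.38],"turn": [0,0,0],"fingers": 0},
    {"delta_pos": [0,0,0.38],"turn": [0,0,0],"fingers": 0},
    {"delta_pos": [0,0,0.38],"turn": [0,0,0],"fingers": 0.2},
    {"delta_pos": [0,0,0.38],"turn": [0,0,0],"fingers": 0.3},
    {"delta_pos": [0,0,0.38],"turn": [0,0,0],"fingers": 0.5},
    {"delta_pos": [0,0,0.38],"turn": [0,0,0],"fingers": 0.5},
    {"delta_pos": [0,0,0.38],"turn": [0,0,0],"fingers": 0.5},
    {"delta_pos": [0,0,0.38],"turn": [0,0,0],"fingers": 0.5},
    {"delta_pos": [0,0,0.38],"turn": [0,0,0],"fingers": 0.5}
  ],
  "force": 28
}}

```text
clock: 2.95
position: [0.5292, 0.0312, 0.0288]
ee_rot: [0.238, 0.971, 0.0, 0.001]
ft_force: [-1.7, 0.5, 6.4]
grip_width: 0.736
grasp_force: 30.9
```

Scaled: -0.1 m / 0.3 = -0.3333, -0.08 m / 0.3 = -0.2667, 0.4 rad / 1.5708 = 0.2546.

Emit:
{"fn": "move_arm", "kwargs": {
  "plan": [
    {"delta_pos": [0,0,-0.0333],"fingers": 0.5,"turn": [0,0,0]},
    {"delta_pos": [0,0,-0.1],"fingers": 0.5,"turn": [0,0,0]},
    {"delta_pos": [0,0,-0.1833],"fingers": 0.5,"turn": [0,0,0]},
    {"delta_pos": [0,0,-0.2667],"fingers": 0.5,"turn": [0,0,0]},
    {"delta_pos": [0,0,-0.3333],"fingers": 0.5,"turn": [0.0637,0,0]},
    {"delta_pos": [0,0,-0.3333],"fingers": 0.5,"turn": [0.1592,0,0]},
    {"delta_pos": [0,0,-0.3333],"fingers": 0.5,"turn": [0.2546,0,0]},
    {"delta_pos": [0,0,-0.3333],"fingers": 0.5,"turn": [0.2546,0,0]},
    {"delta_pos": [0,0,-0.3333],"fingers": 0.5,"turn": [0.2546,0,0]},
    {"delta_pos": [0,0,-0.3333],"fingers": 0.5,"turn": [0.1592,0,0]},
    {"delta_pos": [0,0,-0.3333],"fingers": 0.5,"turn": [0.0637,0,0]},
    {"delta_pos": [0,0,-0.3333],"fingers": 0.5,"turn": [0,0,0]}
  ],
  "force": 28
}}

```text
clock: 4.45
position: [0.5282, 0.0283, 0.1288]
ee_rot: [0.24, 0.971, 0.002, 0.002]
ft_force: [0.4, -0.8, -3.3]
grip_width: 0.737
grasp_force: 33.0
```

```bash
cat > tq.py <<'E'
from h import *
from scipy.spatial.transform import Rotation as R
for _ in range(6): camera('side')   # let it settle
S=[]
for _ in range(8):
    camera('side');o=get_obs();M=R.from_quat(o['ee_rot']).as_matrix();S.append(np.r_[M.T@o['torque'],M.T@o['ft_force']])
print('tool torque',np.mean(S,0).round(4)[:3],'force',np.mean(S,0).round(3)[3:],'std',np.std(S,0).round(4),o['position'],o['ee_rot'],o['grip_width'],o['grasp_force'],o['clock'])
E
python3 tq.py
```

```text
tool torque [0.0051 0.0044 0.007 ] force [-0.247 -0.113  2.911] std [0.0206 0.0299 0.0151 0.5687 0.324  0.4464] [0.52803313 0.03131906 0.12696315] [ 2.37804185e-01  9.71313105e-01 -7.16753860e-05 -1.27069615e-04] 0.7318554495203845 33.021336793899536 5.15
```

Scaled: -0.4 rad / 1.5708 = -0.2546.

Emit:
{"fn": "move_arm", "kwargs": {
  "plan": [
    {"delta_pos": [0,0,0],"fingers": 0.5,"turn": [-0.0955,0,0]},
    {"delta_pos": [0,0,0],"fingers": 0.5,"turn": [-0.191,0,0]},
    {"delta_pos": [0,0,0],"fingers": 0.5,"turn": [-0.2546,0,0]},
    {"delta_pos": [0,0,0],"fingers": 0.5,"turn": [-0.2546,0,0]},
    {"delta_pos": [0,0,0],"fingers": 0.5,"turn": [-0.2546,0,0]},
    {"delta_pos": [0,0,0],"fingers": 0.5,"turn": [-0.1592,0,0]},
    {"delta_pos": [0,0,0],"fingers": 0.5,"turn": [-0.0637,0,0]},
    {"delta_pos": [0,0,0],"fingers": 0.5,"turn": [0,0,0]}
  ],
  "force": 28
}}

```text
clock: 6.15
position: [0.5295, 0.0335, 0.1285]
ee_rot: [0.236, 0.972, -0.002, 0.001]
ft_force: [-0.1, -0.5, -3.0]
grip_width: 0.738
grasp_force: 33.4
```

```bash
python3 tq.py
```

```text
tool torque [ 0.0344 -0.003   0.0295] force [-0.023  0.012  2.983] std [0.0223 0.0236 0.024  0.5857 0.5848 0.2122] [0.52800185 0.03073262 0.12720737] [2.38352020e-01 9.71178817e-01 8.14240553e-05 1.16153202e-04] 0.7370036525275849 33.42352509498596 6.85
```

Scaled: 0.25 rad / 1.5708 = 0.1592.

Emit:
{"fn": "move_arm", "kwargs": {
  "plan": [
    {"delta_pos": [0,0,0],"fingers": 0.5,"turn": [0.0637,0.0637,0]},
    {"delta_pos": [0,0,0],"fingers": 0.5,"turn": [0.1273,0.1273,0]},
    {"delta_pos": [0,0,0],"fingers": 0.5,"turn": [0.2228,0.2228,0]},
    {"delta_pos": [0,0,0],"fingers": 0.5,"turn": [0.2546,0.2546,0]},
    {"delta_pos": [0,0,0],"fingers": 0.5,"turn": [0.2546,0.2546,0]},
    {"delta_pos": [0,0,0],"fingers": 0.5,"turn": [0.2546,0.2546,0]},
    {"delta_pos": [0,0,0],"fingers": 0.5,"turn": [0.2546,0.2546,0]},
    {"delta_pos": [0,0,0],"fingers": 0.5,"turn": [0.1592,0.1592,0]},
    {"delta_pos": [0,0,0],"fingers": 0.5,"turn": [0.0637,0.0637,0]},
    {"delta_pos": [0,0,0],"fingers": 0.5,"turn": [0,0,0]}
  ],
  "force": 28
}}

```text
clock: 8.1
position: [0.5286, 0.0307, 0.1289]
ee_rot: [0.238, 0.971, 0.001, 0.003]
ft_force: [0.3, -0.7, -1.3]
grip_width: 0.733
grasp_force: 35.8
```

```bash
cat > tq.py <<'E'
from h import *
from scipy.spatial.transform import Rotation as R
for _ in range(5): camera('side')   # let it settle
S=[];T=[]
for _ in range(12):
    camera('side');o=get_obs();M=R.from_quat(o['ee_rot']).as_matrix();S.append(np.r_[M.T@o['torque'],M.T@o['ft_force']]);T.append(o['tau'])
print('tool torque',np.mean(S,0).round(4)[:3],'force',np.mean(S,0).round(3)[3:],'std',np.std(S,0).round(4)[:3],'tau',np.mean(T,0).round(4),np.std(T,0).round(4),o['joint_pos'].round(5),o['position'],o['ee_rot'],o['grip_width'],o['clock'])
E
python3 tq.py
```

```text
tool torque [-0.0055 -0.0145 -0.0048] force [-0.242  0.088  2.906] std [0.0302 0.0377 0.0309] tau [ 1.12600e-01 -5.21856e+01 -1.51090e+00 -3.75957e+01  2.26000e-02
  4.68000e-02 -1.40000e-03] [0.1923 0.5585 0.0679 0.3075 0.0076 0.021  0.0022] [ 0.08564  0.2041  -0.25777  1.80767  0.05726  1.14036  0.89898] [0.52805799 0.03109008 0.1269972 ] [ 2.38053109e-01  9.71250679e-01 -8.19120798e-04 -1.47107197e-03] 0.7351231330263321 8.95
```

Scaled: -0.4 rad / 1.5708 = -0.2546.

Emit:
{"fn": "move_arm", "kwargs": {
  "plan": [
    {"delta_pos": [0,0,0],"fingers": 0.5,"turn": [-0.0637,-0.0637,0]},
    {"delta_pos": [0,0,0],"fingers": 0.5,"turn": [-0.1273,-0.1273,0]},
    {"delta_pos": [0,0,0],"fingers": 0.5,"turn": [-0.2228,-0.2228,0]},
    {"delta_pos": [0,0,0],"fingers": 0.5,"turn": [-0.2546,-0.2546,0]},
    {"delta_pos": [0,0,0],"fingers": 0.5,"turn": [-0.2546,-0.2546,0]},
    {"delta_pos": [0,0,0],"fingers": 0.5,"turn": [-0.2546,-0.2546,0]},
    {"delta_pos": [0,0,0],"fingers": 0.5,"turn": [-0.2546,-0.2546,0]},
    {"delta_pos": [0,0,0],"fingers": 0.5,"turn": [-0.1592,-0.1592,0]},
    {"delta_pos": [0,0,0],"fingers": 0.5,"turn": [-0.0637,-0.0637,0]},
    {"delta_pos": [0,0,0],"fingers": 0.5,"turn": [0,0,0]}
  ],
  "force": 28
}}

```text
clock: 10.2
position: [0.5297, 0.0304, 0.1287]
ee_rot: [0.239, 0.971, -0.002, -0.001]
ft_force: [-0.1, 0.3, -3.0]
grip_width: 0.731
grasp_force: 35.8
```

```bash
python3 tq.py
```

```text
tool torque [-0.002   0.0006  0.0008] force [ 0.095 -0.104  2.988] std [0.0254 0.0264 0.0198] tau [-6.84000e-02 -5.06876e+01 -2.33090e+00 -3.77263e+01  1.30000e-02
 -2.93000e-02  1.20000e-03] [0.1471 0.7444 0.069  0.1875 0.0049 0.0249 0.0061] [ 0.16771  0.20891 -0.34892  1.80654  0.07821  1.13919  0.88302] [0.52802254 0.03100012 0.12723907] [2.38106080e-01 9.71239135e-01 4.61659610e-05 1.87820119e-04] 0.7311600770583283 11.05
```

```bash
cat > tq.py <<'E'
from h import *
from scipy.spatial.transform import Rotation as R
S=[];T=[]
for _ in range(12):
    camera('side');o=get_obs();M=R.from_quat(o['ee_rot']).as_matrix();S.append(np.r_[M.T@o['torque'],M.T@o['ft_force']]);T.append(o['tau'])
print('tool torque',np.mean(S,0).round(4)[:3],'force',np.mean(S,0).round(3)[3:],'std',np.std(S,0).round(4)[:3],'tau',np.mean(T,0).round(4),'j6',np.array(T)[:,5].round(3),o['joint_pos'].round(4),o['position'],o['ee_rot'],o['grip_width'],o['clock'])
E
python3 tq.py
```

```text
tool torque [ 0.0064  0.0039 -0.0022] force [0.014 0.138 3.187] std [0.0229 0.0306 0.0306] tau [ 6.50000e-03 -5.12421e+01 -2.32430e+00 -3.76743e+01  1.56000e-02
  3.40000e-03  2.00000e-04] j6 [0.002 0.003 0.003 0.003 0.004 0.004 0.004 0.004 0.004 0.004 0.004 0.004] [ 0.1677  0.2093 -0.349   1.8064  0.0783  1.1393  0.883 ] [0.52803371 0.03103526 0.12710247] [2.38068377e-01 9.71248396e-01 2.64972472e-05 2.13974186e-05] 0.736303009797328 11.65
```

Scaled: 0.4 rad / 1.5708 = 0.2546.

Emit:
{"fn": "move_arm", "kwargs": {
  "plan": [
    {"delta_pos": [0,0,0],"fingers": 0.5,"turn": [0.0955,0.0955,0]},
    {"delta_pos": [0,0,0],"fingers": 0.5,"turn": [0.191,0.191,0]},
    {"delta_pos": [0,0,0],"fingers": 0.5,"turn": [0.2546,0.2546,0]},
    {"delta_pos": [0,0,0],"fingers": 0.5,"turn": [0.2546,0.2546,0]},
    {"delta_pos": [0,0,0],"fingers": 0.5,"turn": [0.2546,0.2546,0]},
    {"delta_pos": [0,0,0],"fingers": 0.5,"turn": [0.1592,0.1592,0]},
    {"delta_pos": [0,0,0],"fingers": 0.5,"turn": [0.0637,0.0637,0]},
    {"delta_pos": [0,0,0],"fingers": 0.5,"turn": [0,0,0]},
    {"delta_pos": [0,0,0],"fingers": 0.5,"turn": [0,0,0]},
    {"delta_pos": [0,0,0],"fingers": 0.5,"turn": [0,0,0]},
    {"delta_pos": [0,0,0],"fingers": 0.5,"turn": [0,0,0]},
    {"delta_pos": [0,0,0],"fingers": 0.5,"turn": [0,0,0]}
  ],
  "force": 28
}}

```text
clock: 13.15
position: [0.5287, 0.0315, 0.1271]
ee_rot: [0.238, 0.971, 0.0, -0.0]
ft_force: [0.0, 0.2, -2.7]
grip_width: 0.733
grasp_force: 37.5
```

Emit:
{"fn": "move_arm", "kwargs": {
  "plan": [
    {"delta_pos": [0,0,0],"fingers": 0.5,"turn": [0,0,0]},
    {"delta_pos": [0,0,0],"fingers": 0.5,"turn": [0,0,0]},
    {"delta_pos": [0,0,0],"fingers": 0.5,"turn": [0,0,0]},
    {"delta_pos": [0,0,0],"fingers": 0.5,"turn": [0,0,0]},
    {"delta_pos": [0,0,0],"fingers": 0.5,"turn": [0,0,0]}
  ]
}}

```text
clock: 13.78
position: [0.528, 0.031, 0.1271]
ee_rot: [0.238, 0.971, 0.0, 0.0]
ft_force: [-0.4, -0.8, -2.1]
grip_width: 0.732
grasp_force: 37.5
```

```bash
python3 tq.py
```

```text
tool torque [ 0.0051 -0.0228 -0.0004] force [-0.053 -0.134  2.735] std [0.0272 0.0386 0.0245] tau [-6.00000e-04 -5.10420e+01 -2.57860e+00 -3.76697e+01  1.56000e-02
  4.10000e-03 -0.00000e+00] j6 [0.004 0.004 0.004 0.004 0.004 0.004 0.004 0.004 0.004 0.004 0.004 0.004] [ 0.1919  0.212  -0.3763  1.8051  0.0852  1.1402  0.8777] [0.52802415 0.0310099  0.12712036] [2.38082762e-01 9.71244870e-01 1.53619421e-05 2.15069828e-05] 0.7339857848970716 14.375
```

The j6 torque, once settled, is identical after opposite tilts (0.004 Nm), where a loose weight would change it by about 0.08. B is silent, so I'll set it back.

Scaled: 0.099 m / 0.3 = 0.33, 0.098 m / 0.3 = 0.3267.

Emit:
{"fn": "move_arm", "kwargs": {
  "plan": [
    {"delta_pos": [0,0,0.0833],"fingers": 0.5,"turn": [0,0,0]},
    {"delta_pos": [0,0,0.1667],"fingers": 0.5,"turn": [0,0,0]},
    {"delta_pos": [0,0,0.2333],"fingers": 0.5,"turn": [0,0,0]},
    {"delta_pos": [0,0,0.2767],"fingers": 0.5,"turn": [0,0,0]},
    {"delta_pos": [0,0,0.3],"fingers": 0.5,"turn": [0,0,0]},
    {"delta_pos": [0,0,0.31],"fingers": 0.5,"turn": [0,0,0]},
    {"delta_pos": [0,0,0.3167],"fingers": 0.5,"turn": [0,0,0]},
    {"delta_pos": [0,0,0.3233],"fingers": 0.5,"turn": [0,0,0]},
    {"delta_pos": [0,0,0.3267],"fingers": 0.5,"turn": [0,0,0]},
    {"delta_pos": [0,0,0.33],"fingers": 0.5,"turn": [0,0,0]},
    {"delta_pos": [0,0,0.33],"fingers": 0.5,"turn": [0,0,0]},
    {"delta_pos": [0,0,0.33],"fingers": 0.5,"turn": [0,0,0]}
  ]
}}

```text
clock: 15.88
position: [0.5282, 0.031, 0.0289]
ee_rot: [0.238, 0.971, -0.0, 0.0]
ft_force: [-5.0, -0.6, 7.0]
grip_width: 0.731
grasp_force: 38.4
```

Scaled: 0.184 m / 0.3 = 0.6133, 0.105 m / 0.3 = 0.35, -0.23 rad / 1.5708 = -0.1464.

Emit:
{"fn": "move_arm", "kwargs": {
  "plan": [
    {"delta_pos": [0,0,0],"fingers": 0,"turn": [0,0,0]},
    {"delta_pos": [0,0,0],"fingers": 0,"turn": [0,0,0]},
    {"delta_pos": [0,0,0],"fingers": 0,"turn": [0,0,0]},
    {"delta_pos": [0,0,-0.1],"fingers": 0,"turn": [0,0,0]},
    {"delta_pos": [0,0,-0.2333],"fingers": 0,"turn": [0,0,0]},
    {"delta_pos": [0,0,-0.3733],"fingers": 0,"turn": [0,0,0]},
    {"delta_pos": [0.0667,0.12,-0.3733],"fingers": 0,"turn": [0,0,-0.0318]},
    {"delta_pos": [0.15,0.2667,-0.3733],"fingers": 0,"turn": [0,0,-0.0637]},
    {"delta_pos": [0.2333,0.4133,-0.3733],"fingers": 0,"turn": [0,0,-0.0955]},
    {"delta_pos": [0.3,0.5333,-0.3733],"fingers": 0,"turn": [0,0,-0.1273]},
    {"delta_pos": [0.35,0.6133,-0.3733],"fingers": 0,"turn": [0,0,-0.1464]},
    {"delta_pos": [0.35,0.6133,-0.3733],"fingers": 0,"turn": [0,0,-0.1464]}
  ],
  "force": 25
}}

```text
clock: 17.38
position: [0.5191, 0.2454, 0.1401]
ee_rot: [0.123, 0.992, 0.001, -0.0]
ft_force: [0.2, 0.0, 0.3]
grip_width: 0.999
grasp_force: 0.0
```

```bash
cat > w.py <<'E'
from h import *
import sys
x,y=map(float,sys.argv[1:3])
for _ in range(2): camera('wrist')
c=snap('wrist');o=c['o'];print(o['position'],o['ee_rot'],o['grip_width'],o['clock'],'yaw',2*np.arctan2(o['ee_rot'][1],o['ee_rot'][0])-np.pi)
P=cloud(c).reshape(-1,3)
for q in[(x,y),(.527,.031)]:
    n=(np.linalg.norm(P[:,:2]-q,axis=1)<.055)&(P[:,2]>.052)&(P[:,2]<.068)
    if n.sum()>50: print(n.sum(),np.median(P[n],0),cv2.minAreaRect((P[n][:,:2]*1000).astype(np.float32)))
E
python3 w.py .52 .243
python3 -c "
from h import *
c=snap('side');P=cloud(c).reshape(-1,3);n=(np.linalg.norm(P[:,:2]-[.528,.031],axis=1)<.06)&(P[:,2]>.05)&(P[:,2]<.075);print('B',np.median(P[n][:,2]),cv2.minAreaRect((P[n][:,:2]*1000).astype(np.float32)))"
```

```text
[0.52013717 0.24214334 0.13992366] [ 1.25293016e-01  9.92119750e-01 -2.46564822e-04 -2.90669014e-05] 1.0015552635100646 17.475 yaw -0.25124634534811774
8582 [0.51750935 0.24490282 0.05945244] ((519.5859985351562, 244.46676635742188), (64.1318588256836, 64.04226684570312), 75.02703857421875)
4622 [0.52763543 0.0432496  0.0592658 ] ((529.49658203125, 39.204490661621094), (48.73895263671875, 65.32408905029297), 63.2894287109375)
B 0.059521047274359806 ((527.5692749023438, 29.84309959411621), (66.91961669921875, 65.98290252685547), 64.41693115234375)
```

Scaled: 0.112 m / 0.3 = 0.3733, 0.09 m / 0.3 = 0.3, 0.01 rad / 1.5708 = 0.0064.

Emit:
{"fn": "move_arm", "kwargs": {
  "plan": [
    {"delta_pos": [0,0.0033,0.1],"turn": [0,0,0.0064],"fingers": 0},
    {"delta_pos": [0,0.0033,0.2],"turn": [0,0,0.0064],"fingers": 0},
    {"delta_pos": [0,0.0033,0.3],"turn": [0,0,0.0064],"fingers": 0},
    {"delta_pos": [0,0.0033,0.3733],"turn": [0,0,0.0064],"fingers": 0},
    {"delta_pos": [0,0.0033,0.3733],"turn": [0,0,0.0064],"fingers": 0},
    {"delta_pos": [0,0.0033,0.3733],"turn": [0,0,0.0064],"fingers": 0.2},
    {"delta_pos": [0,0.0033,0.3733],"turn": [0,0,0.0064],"fingers": 0.3},
    {"delta_pos": [0,0.0033,0.3733],"turn": [0,0,0.0064],"fingers": 0.5},
    {"delta_pos": [0,0.0033,0.3733],"turn": [0,0,0.0064],"fingers": 0.5},
    {"delta_pos": [0,0.0033,0.3733],"turn": [0,0,0.0064],"fingers": 0.5},
    {"delta_pos": [0,0.0033,0.3733],"turn": [0,0,0.0064],"fingers": 0.5}
  ],
  "force": 25
}}

```text
clock: 18.95
position: [0.5213, 0.2439, 0.0298]
ee_rot: [0.13, 0.991, 0.0, 0.001]
ft_force: [-0.5, -1.5, 6.8]
grip_width: 0.735
grasp_force: 27.8
```

Scaled: -0.1 m / 0.3 = -0.3333, -0.08 m / 0.3 = -0.2667, 0.4 rad / 1.5708 = 0.2546.

Emit:
{"fn": "move_arm", "kwargs": {
  "plan": [
    {"delta_pos": [0,0,-0.0333],"fingers": 0.5,"turn": [0,0,0]},
    {"delta_pos": [0,0,-0.1],"fingers": 0.5,"turn": [0,0,0]},
    {"delta_pos": [0,0,-0.1833],"fingers": 0.5,"turn": [0,0,0]},
    {"delta_pos": [0,0,-0.2667],"fingers": 0.5,"turn": [0,0,0]},
    {"delta_pos": [0,0,-0.3333],"fingers": 0.5,"turn": [0.0637,0.0637,0]},
    {"delta_pos": [0,0,-0.3333],"fingers": 0.5,"turn": [0.1592,0.1592,0]},
    {"delta_pos": [0,0,-0.3333],"fingers": 0.5,"turn": [0.2546,0.2546,0]},
    {"delta_pos": [0,0,-0.3333],"fingers": 0.5,"turn": [0.2546,0.2546,0]},
    {"delta_pos": [0,0,-0.3333],"fingers": 0.5,"turn": [0.2546,0.2546,0]},
    {"delta_pos": [0,0,-0.3333],"fingers": 0.5,"turn": [0.1592,0.1592,0]},
    {"delta_pos": [0,0,-0.3333],"fingers": 0.5,"turn": [0.0637,0.0637,0]},
    {"delta_pos": [0,0,-0.3333],"fingers": 0.5,"turn": [0,0,0]}
  ]
}}

```text
clock: 20.45
position: [0.521, 0.2439, 0.1308]
ee_rot: [0.13, 0.991, 0.002, 0.004]
ft_force: [-0.2, 0.4, -3.0]
grip_width: 0.733
grasp_force: 32.6
```

Emit:
{"fn": "move_arm", "kwargs": {
  "plan": [
    {"delta_pos": [0,0,0],"fingers": 0.5,"turn": [0,0,0]},
    {"delta_pos": [0,0,0],"fingers": 0.5,"turn": [0,0,0]},
    {"delta_pos": [0,0,0],"fingers": 0.5,"turn": [0,0,0]},
    {"delta_pos": [0,0,0],"fingers": 0.5,"turn": [0,0,0]},
    {"delta_pos": [0,0,0],"fingers": 0.5,"turn": [0,0,0]},
    {"delta_pos": [0,0,0],"fingers": 0.5,"turn": [0,0,0]},
    {"delta_pos": [0,0,0],"fingers": 0.5,"turn": [0,0,0]},
    {"delta_pos": [0,0,0],"fingers": 0.5,"turn": [0,0,0]},
    {"delta_pos": [0,0,0],"fingers": 0.5,"turn": [0,0,0]},
    {"delta_pos": [0,0,0],"fingers": 0.5,"turn": [0,0,0]},
    {"delta_pos": [0,0,0],"fingers": 0.5,"turn": [0,0,0]}
  ]
}}

```text
clock: 21.82
position: [0.5203, 0.2437, 0.1282]
ee_rot: [0.13, 0.992, -0.001, -0.001]
ft_force: [-0.2, -0.3, -3.5]
grip_width: 0.735
grasp_force: 32.6
```

```bash
sed -i 's/range(12)/range(10)/' tq.py; python3 tq.py
```

```text
tool torque [0.0107 0.0387 0.0158] force [-0.154  0.116  3.127] std [0.0339 0.0222 0.031 ] tau [ 5.00000e-04 -5.75204e+01 -6.20910e+00 -3.80147e+01  1.86000e-02
 -6.00000e-03 -0.00000e+00] j6 [-0.006 -0.006 -0.006 -0.006 -0.006 -0.006 -0.006 -0.006 -0.006 -0.006] [-0.0691  0.3346 -0.5386  1.6772  0.1828  1.1834  0.6568] [0.52031244 0.2436701  0.1281521 ] [ 1.30042963e-01  9.91507198e-01 -9.45874107e-04 -1.18757828e-03] 0.731613263405841 22.325
```

Scaled: -0.4 rad / 1.5708 = -0.2546.

Emit:
{"fn": "move_arm", "kwargs": {
  "plan": [
    {"delta_pos": [0,0,0],"fingers": 0.5,"turn": [-0.0955,-0.0955,0]},
    {"delta_pos": [0,0,0],"fingers": 0.5,"turn": [-0.191,-0.191,0]},
    {"delta_pos": [0,0,0],"fingers": 0.5,"turn": [-0.2546,-0.2546,0]},
    {"delta_pos": [0,0,0],"fingers": 0.5,"turn": [-0.2546,-0.2546,0]},
    {"delta_pos": [0,0,0],"fingers": 0.5,"turn": [-0.2546,-0.2546,0]},
    {"delta_pos": [0,0,0],"fingers": 0.5,"turn": [-0.1592,-0.1592,0]},
    {"delta_pos": [0,0,0],"fingers": 0.5,"turn": [-0.0637,-0.0637,0]},
    {"delta_pos": [0,0,0],"fingers": 0.5,"turn": [0,0,0]},
    {"delta_pos": [0,0,0],"fingers": 0.5,"turn": [0,0,0]},
    {"delta_pos": [0,0,0],"fingers": 0.5,"turn": [0,0,0]},
    {"delta_pos": [0,0,0],"fingers": 0.5,"turn": [0,0,0]},
    {"delta_pos": [0,0,0],"fingers": 0.5,"turn": [0,0,0]}
  ]
}}

```text
clock: 23.82
position: [0.5203, 0.2433, 0.1292]
ee_rot: [0.13, 0.991, -0.001, 0.0]
ft_force: [0.3, -0.1, -3.6]
grip_width: 0.734
grasp_force: 32.7
```

Emit:
{"fn": "move_arm", "kwargs": {
  "plan": [
    {"delta_pos": [0,0,0],"fingers": 0.5,"turn": [0,0,0]},
    {"delta_pos": [0,0,0],"fingers": 0.5,"turn": [0,0,0]},
    {"delta_pos": [0,0,0],"fingers": 0.5,"turn": [0,0,0]},
    {"delta_pos": [0,0,0],"fingers": 0.5,"turn": [0,0,0]},
    {"delta_pos": [0,0,0],"fingers": 0.5,"turn": [0,0,0]},
    {"delta_pos": [0,0,0],"fingers": 0.5,"turn": [0,0,0]}
  ]
}}

```text
clock: 24.58
position: [0.5203, 0.2437, 0.1281]
ee_rot: [0.13, 0.992, -0.001, -0.001]
ft_force: [-0.4, -0.2, -3.3]
grip_width: 0.736
grasp_force: 32.7
```

```bash
python3 tq.py
```

```text
tool torque [-0.0229 -0.0261 -0.0126] force [0.168 0.035 3.392] std [0.0283 0.036  0.0239] tau [-6.00000e-04 -5.68963e+01 -7.25900e+00 -3.78291e+01  6.30000e-03
  5.61000e-02  0.00000e+00] j6 [0.056 0.056 0.056 0.056 0.056 0.056 0.056 0.056 0.056 0.056] [-0.0157  0.3473 -0.6055  1.6744  0.2101  1.1889  0.6373] [0.5202676  0.24366581 0.1281059 ] [ 1.30022491e-01  9.91509803e-01 -9.67171629e-04 -1.23550083e-03] 0.7380917561611591 25.075
```

A settles differently after opposite tilts: j6 changes by 0.062 and the wrist torque agrees. A is the rattling case. Now I'll measure the scanner precisely.

Run:
```python
from h import *
for n in['scene','side','wrist']:
    c=snap(n) if n!='side' else pickle.load(open('side.pkl','rb'))
    W=cloud(c);P=W.reshape(-1,3);hsv=cv2.cvtColor(c['color'],cv2.COLOR_RGB2HSV).reshape(-1,3)
    near=(abs(P[:,0]-.81)<.09)&(abs(P[:,1]-.13)<.09)
    for nm,lo,hi in[('foot',.005,.03),('head',.165,.2),('front',.1,.175)]:
        m=near&(P[:,2]>lo)&(P[:,2]<hi)
        if m.sum()>30: print(n,nm,m.sum(),np.percentile(P[m],[1,50,99],axis=0).round(3).tolist(),cv2.minAreaRect((P[m][:,:2]*1000).astype(np.float32)))
    r=near&((hsv[:,0]<8)|(hsv[:,0]>170))&(hsv[:,1]>120)&(hsv[:,2]>25)&(P[:,2]>.09)
    if r.sum()>5:
        print(n,'red',r.sum(),P[r].mean(0).round(4),np.percentile(P[r],[5,95],axis=0).round(3).tolist())
    if n=='wrist':cv2.imwrite('pics/w3.png',c['color'][...,::-1])
c=pickle.load(open('side.pkl','rb'));s=cv2.resize(c['color'][110:230,290:410],None,fx=4,fy=4);t=pickle.load(open('scene.pkl','rb'))['color']
cv2.imwrite('pics/sc.png',np.hstack([s,cv2.resize(t[200:320,290:410],None,fx=4,fy=4)])[:,:800,::-1])
```

```text
scene foot 684 [[0.736, 0.043, 0.005], [0.833, 0.119, 0.016], [0.893, 0.199, 0.029]] ((809.7260131835938, 128.75714111328125), (178.11952209472656, 178.15415954589844), 89.4792709350586)
scene head 585 [[0.786, 0.097, 0.166], [0.822, 0.129, 0.191], [0.849, 0.171, 0.198]] ((817.4371337890625, 135.8291015625), (63.554412841796875, 79.07122039794922), 5.210392951965332)
scene front 344 [[0.788, 0.097, 0.102], [0.834, 0.102, 0.14], [0.85, 0.168, 0.173]] ((817.7640991210938, 133.1249542236328), (63.92485809326172, 73.82909393310547), 4.900383472442627)
side foot 715 [[0.764, 0.092, 0.006], [0.803, 0.119, 0.015], [0.863, 0.175, 0.028]] ((813.5516357421875, 135.2078094482422), (102.36009216308594, 86.47063446044922), 3.5731730461120605)
side head 649 [[0.782, 0.096, 0.166], [0.809, 0.117, 0.187], [0.845, 0.167, 0.195]] ((814.6640014648438, 132.74530029296875), (63.87063217163086, 75.92326354980469), 4.061194896697998)
side front 814 [[0.781, 0.095, 0.102], [0.801, 0.101, 0.14], [0.847, 0.163, 0.174]] ((799.978759765625, 119.48983764648438), (46.618709564208984, 92.92301940917969), 45.98120880126953)
```

View pics/sc.png

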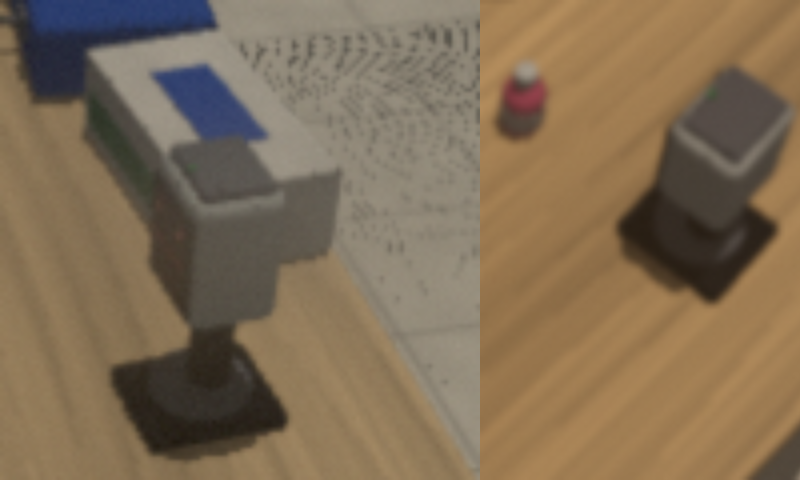

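The crop shows the scanner's head (about (180,230)) above its foot. Its axis is at about (0.815, 0.134), with yaw about +0.07, so the window is at (0.784, 0.132). The case's axis should go to (0.672, 0.124) with its underside at 0.116.

Scaled: -0.178 m / 0.3 = -0.5933, -0.077 m / 0.3 = -0.2567, -0.33 rad / 1.5708 = -0.2101.

Emit:
{"fn": "move_arm", "kwargs": {
  "plan": [
    {"delta_pos": [-0.0267,-0.01,-0.0267],"fingers": 0.5,"turn": [0,0,-0.0127]},
    {"delta_pos": [-0.08,-0.0333,-0.0467],"fingers": 0.5,"turn": [0,0,-0.0318]},
    {"delta_pos": [-0.1467,-0.0633,-0.06],"fingers": 0.5,"turn": [0,0,-0.0573]},
    {"delta_pos": [-0.22,-0.0967,-0.06],"fingers": 0.5,"turn": [0,0,-0.0828]},
    {"delta_pos": [-0.3,-0.13,-0.06],"fingers": 0.5,"turn": [0,0,-0.1082]},
    {"delta_pos": [-0.38,-0.1633,-0.06],"fingers": 0.5,"turn": [0,0,-0.1337]},
    {"delta_pos": [-0.4533,-0.1967,-0.06],"fingers": 0.5,"turn": [0,0,-0.1592]},
    {"delta_pos": [-0.52,-0.2267,-0.06],"fingers": 0.5,"turn": [0,0,-0.1846]},
    {"delta_pos": [-0.5667,-0.2467,-0.06],"fingers": 0.5,"turn": [0,0,-0.2037]},
    {"delta_pos": [-0.5933,-0.2567,-0.06],"fingers": 0.5,"turn": [0,0,-0.2101]},
    {"delta_pos": [-0.5933,-0.2567,-0.06],"fingers": 0.5,"turn": [0,0,-0.2101]},
    {"delta_pos": [-0.5933,-0.2567,-0.06],"fingers": 0.5,"turn": [0,0,-0.2101]}
  ]
}}

```text
clock: 26.68
position: [0.6721, 0.1241, 0.1461]
ee_rot: [-0.035, 0.999, -0.001, -0.001]
ft_force: [-0.6, 0.9, -3.2]
grip_width: 0.734
grasp_force: 32.7
```

Emit:
{"fn": "move_arm", "kwargs": {
  "plan": [
    {"delta_pos": [0,0,0],"fingers": 0.5,"turn": [0,0,0]},
    {"delta_pos": [0,0,0],"fingers": 0.5,"turn": [0,0,0]},
    {"delta_pos": [0,0,0],"fingers": 0.5,"turn": [0,0,0]},
    {"delta_pos": [0,0,0],"fingers": 0.5,"turn": [0,0,0]},
    {"delta_pos": [0,0,0],"fingers": 0.5,"turn": [0,0,0]},
    {"delta_pos": [0,0,0],"fingers": 0.5,"turn": [0,0,0]},
    {"delta_pos": [0,0,0],"fingers": 0.5,"turn": [0,0,0]},
    {"delta_pos": [0,0,0],"fingers": 0.5,"turn": [0,0,0]}
  ]
}}

```text
clock: 27.68
position: [0.6724, 0.1234, 0.1459]
ee_rot: [-0.035, 0.999, -0.001, -0.001]
ft_force: [0.4, 0.1, -2.4]
grip_width: 0.736
grasp_force: 32.7
```

Run:
```python
from h import *
o=get_obs();print(o['position'],o['ee_rot'],abs(o['joint_velocities']).max(),o['grip_width'],o['grasp_force'],o['clock'])
im=[]
for n in['side','scene']:
    c=snap(n);W=cloud(c);P=W.reshape(-1,3);hsv=cv2.cvtColor(c['color'],cv2.COLOR_RGB2HSV).reshape(-1,3)
    near=(abs(P[:,0]-.675)<.06)&(abs(P[:,1]-.124)<.06)&(P[:,2]>.1)
    bl=near&(hsv[:,0]>105)&(hsv[:,0]<128)&(hsv[:,1]>110)
    print(n,bl.sum(),np.percentile(P[bl],[2,50,98],axis=0).round(3).tolist() if bl.sum() else '')
    for q in[(.527,.031),(.523,-.211)]:
        k=(np.linalg.norm(P[:,:2]-q,axis=1)<.06)&(P[:,2]>.05)&(P[:,2]<.075)
        print(q,np.median(P[k][:,2]).round(4),cv2.minAreaRect((P[k][:,:2]*1000).astype(np.float32)))
    a=c['color'];im.append(cv2.resize(a[100:300,210:410] if n=='side' else a[130:330,230:430],(400,400)))
cv2.imwrite('pics/fin.png',np.hstack(im)[...,::-1])
```

```text
[0.67244946 0.12340806 0.1458793 ] [-3.45651441e-02  9.99401215e-01 -7.41026584e-04 -1.38297410e-03] 0.002162299261972881 0.736185448904722 32.707117795944214 27.675
side 2 [[0.706, 0.109, 0.337], [0.707, 0.113, 0.338], [0.708, 0.116, 0.338]]
(0.527, 0.031) 0.0595 ((527.6109008789062, 29.667219161987305), (66.87451171875, 66.61030578613281), 62.35294723510742)
(0.523, -0.211) 0.0592 ((523.7854614257812, -211.7681427001953), (66.4399642944336, 64.58482360839844), 77.88954162597656)
scene 0 
(0.527, 0.031) 0.0605 ((525.9766845703125, 31.05382537841797), (64.36797332763672, 68.64643859863281), 62.800453186035156)
(0.523, -0.211) 0.0615 ((522.708984375, -208.406982421875), (65.24353790283203, 68.17841339111328), 77.29080963134766)
```

View pics/fin.png

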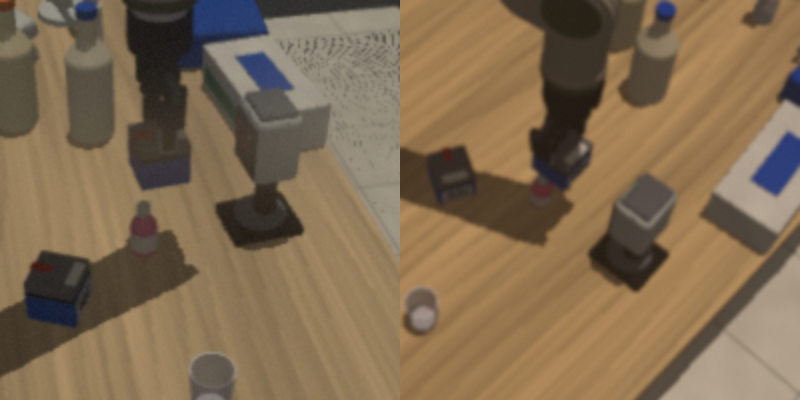

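Both views show the case held at the scanner's height (left (160,155), right (560,160)), label towards the window and clear of the pink bottle. I'll check the lid's tilt once from the stored clouds.

Run:
```python
from h import *
for n in['side','scene']:
    P=cloud(pickle.load(open(n+'.pkl','rb'))).reshape(-1,3)
    m=(abs(P[:,0]-.672)<.031)&(abs(P[:,1]-.124)<.031)&(P[:,2]>.1)&(P[:,2]<.2)
    top=m&(abs(P[:,2]-.176)<.012);Q=P[top]
    A=np.c_[Q[:,:2]-[.672,.124],np.ones(len(Q))];s=np.linalg.lstsq(A,Q[:,2],rcond=None)[0]
    r=abs(A@s-Q[:,2])<.004;s=np.linalg.lstsq(A[r],Q[r][:,2],rcond=None)[0];print(n,r.sum(),s.round(3))
    b=(abs(P[:,0]-.672)<.045)&(abs(P[:,1]-.124)<.045)&(P[:,2]>.095)&(P[:,2]<.185)
    print(np.percentile(P[b],[1,99],axis=0).round(3).tolist())
```

```text
side 220 [0.006 0.02  0.176]
[[0.64, 0.082, 0.118], [0.705, 0.156, 0.184]]
scene 202 [-0.041  0.002  0.177]
[[0.646, 0.088, 0.118], [0.706, 0.157, 0.182]]
```

The lid is level and its top is at 0.176, so the underside is at 0.116. The label face is at x = 0.705, about 80 mm from the window. I'll hand in.

```bash
python3 -c "
from workcell import hand_in
print(hand_in())"
```

```text
the job is handed in; nothing more can be done
None
```

I handed in the job with the rattling case (left, near the milk bottles) held level and still, its label about 80 mm in front of the scanner window; the middle case tested silent and is back where it stood, and I never lifted the third, because the rattle had already been found.

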